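Refit the cover of a bench filter unit: hook its lip, swing it down, snap it shut

ROBOT

A 6-joint arm with a two-finger parallel gripper is mounted at the origin on a cart in front of the work surface, level with it; the furniture and walls round the work are solid. World frame = base frame: x ahead of the robot, y to its left, z up, the work surface at z = 0. Lengths are in m, angles in rad, forces in N, time in s.
With the tool pointing down it reaches from about 0.275 to 1 m from the base axis. Payload 8.4 kg.
Tool frame: the origin (TCP) lies on the centre line of the jaws, within the pads' length; the fingertips stand 17 mm ahead of it and the grasp point (between the pads) lies 2 mm behind it (bot.tcp_to_tips is the z of the fingertips in the tool frame, in m); z points along the fingers, y is the line along which they close (so a half turn about z gives the same grasp; the last joint's range is limited). The gripper opens to 85 mm and grips with 20 to 120 N. Pads are 22 mm wide; open, the fingers measure 114 mm over their backs; the gripper's body (76 mm by 85 mm) begins 54 mm behind the grasp point. The pads swing forward as they close: fully open they stand 13 mm farther back than shut.
Start: joints at [1.168, 0.353, 1.633, -0, 1.155, -0.002], TCP at [0.244, 0.575, 0.248] pointing down, gripper open.
Joint ranges: [-2.63, 2.63], [-0.92, 2.1], [0.06, 2.66], [-1.3, 4.44], [0, 2.69], [-3.02, 3.02]. Speed limits (rad/s): [2.22, 2.22, 2.79, 3.14, 3.14, 3.14].

INTERFACE

Orientations are given as a unit quaternion [x, y, z, w].
In Python, from workcell import bot, hand, kinematics, get_obs, vision, hand_in gives the robot as it stands. The module is installed in compiled form; this text tells all that it offers. Calls block until the motion is done:
- bot.reach(position, orientation): joint-space move of the TCP to a pose.
- bot.servo_line(position, ori=None, velocity=0.15): straight line of the TCP; ori=None keeps the orientation; velocity is the mean speed in m/s.
- bot.goto_joints(angles): joint-space move.
- hand.move_gripper(opening, strength=None): finger opening in m; strength is the grip in N (None keeps the last); returns when the fingers have stopped.
- bot.dwell(seconds).
- kinematics.solve_ik(position, orientation): joint angles nearest the present ones, or None.
- get_obs(): the state.
- vision.read_camera(name): name is "scene" or "top" or "wrist"; returns a dict with "frame" (384x512x3 uint8, red, green, blue), "intrinsics" (3x3 intrinsics, pixels), "view" (4x4, takes a point from world to camera coordinates). Camera axes: x right, y down, z forward; pixel columns grow to the right and rows downward; lengths in m; the calibration is good to about 2 mm. A picture is of the moment at which its call begins. There is no depth.
A pose or a line that the arm cannot do raises bot.IKError and nothing moves.
- hand_in(): hands the job in; it is judged then, once.
The state is a dict: "time_s": time; "joint_pos": joint angles; "joint_vel": joint speeds; "joint_efforts": joint torques, N m; "position": TCP position; "orientation": TCP orientation; "wrist_force": force on the tool from outside, world axes, zero at the start; "ft_torque": the same for the moment, N m; "gripper_width": finger opening in m; "grip_force": force on a finger pad.
Only numpy, scipy, OpenCV 4.12 (cv2) and the standard library are available. Lean on these libraries where they do the work, as an engineer would, in place of code of your own. Each camera call takes 0.05 s, during which the arm holds its last target. There are 200 camera calls.

TASK

A fresh filter has been put into the bench filter unit and its cover is lying on the worktop: put the cover back. Hold it tilted, hook the lip on its back edge under the ledge at the back of the opening while it is still tilted, then swing the front edge down and press gently until the cover is fully home and the spring catch has snapped over it, and let go. Go by feel, never force the cover against the unit, and leave the other things on the bench as they are.

Things in the scene. Friction and masses are not known exactly. Their poses are not given: they have to be found in the camera images.
- filter_unit: Bench filter unit, fixed: grey case 220 long (x) x 150 wide (y) x 80 mm high; origin under its centre on the worktop, z up, x from its front (steel catch, switch; faces the robot) to its back (round outlet). Its top deck, a panel with opening, ledge and catch, sits on slotted screws: it is set, and stays, anywhere up to 8 mm fore or aft of the middle (unmeasured). All x below are for the middle.
- unit_ledge (a point): Middle of the ledge's lower front edge at the back of the opening, on the case for a deck in the middle (unit x +43, y 0, z +75.5 mm; the true edge may be up to 8 mm off along x); axes as the unit's. The ledge is the deck running on, 4.5 mm thick and 14 mm deep; below it is hollow down to 54 mm up and back to x +69. The cover's lip belongs behind and below this edge.
- unit_seat (a point): The cover's origin when fully home, for a deck in the middle (unit x -13.5, y 0, z +70 mm, axes parallel); axes as the unit's. The opening, a white pleated filter inside, spans x -70 to +43, y -46.5 to +46.5 mm: the cover has 1.5 mm of play each way. Seat strips 70 mm up run along its front (8 mm wide) and sides (5.5 mm wide, x -70 to +5), so the cover ends flush with the deck.
- catch (a joint): Spring catch on the deck, middle of the opening's front edge, in m: 0 = sprung out, grows as its nose is pushed to the front (max 0.008). Nose 28 mm wide, 5 mm into the opening, flat underside 6.5 mm above the seat, bevel 65 deg from level rising to 8 mm above the deck. Spring 3 N + 1 N/mm. The cover's front edge meets it 14 mm above the seat; 6 to 12 N down on the fin takes it past.
- cover: The loose cover, 160 g (+-30 %): grey plastic plate 110 long (x) x 90 wide (y) x 10 mm thick, a lip on its back edge, an upright grip fin on top. Origin: centre of the plate's underside (lip not counted, plate x -55 to +55 mm); z up through the fin; x towards the lip. The lower 2 mm are stepped in by 2 mm. At the start it lies flat on the worktop, fin up. Over 40 N against the unit cracks it.
- cover_grip (a point): Middle of the top of the cover's grip fin; axes as the cover's. The fin is 12 mm thick along x (centred at cover x -8 mm), 46 mm long along y, and stands 30 mm above the plate (top 40 mm above the underside). Pinch it across its 12 mm, fingers closing along the cover's x; 60 N holds it firmly.
- cover_lip (a point): Middle of the tip of the cover's lip (cover x +67, y 0, z +2 mm); axes as the cover's. The lip runs over cover x +55 to +67 mm, is 70 mm wide and is the lowest 4 mm of the cover's thickness; above it the plate's back face is a step 6 mm high that can butt against the ledge.
- cover_front (a point): Middle of the cover's front edge, on top of the tab (cover x -55, y 0, z +5 mm); axes as the cover's. The tab is what is left, z 0.5 to 5 mm, in a notch 40 mm wide and 7 mm long in the front edge; the catch snaps over it.
- petri_low: Lower of two stacked petri dishes, 91 mm wide, 16 mm high, behind the cover's place. Not to be moved.
- petri_top: Upper of the two stacked petri dishes. Not to be moved.
- beaker: Small empty plastic beaker, 50 mm wide, 70 mm high. Not to be moved.
- weigh_boat: White plastic weighing boat, 60x85x20 mm. Not to be moved.
- marker: Marker pen, 13x136 mm, lying on the worktop. Not to be moved.
- forceps: Steel forceps, 13x122x8 mm, lying on the worktop. Not to be moved.
- timer: White lab timer, 62x66x20 mm. Not to be moved.

How it is judged:
By the outcome, as a careful person would: the job done as asked, in the order asked, and still so for the second after the job is handed in, with the robot touching nothing.
It also fails if it takes over 45 s, if anything falls off the work surface, if the arm or the gripper's body presses on something with over 40 N, if the wrist force passes 120 N, or if a joint passes its speed limit or range.

## Working session

There is one attempt and no reset: what is moved stays moved. The work goes in short steps, each a Python script; the robot and the scene stay as the last script left them, time stands still between calls to the robot, and variables do not carry over. Pictures are saved under pics/ and viewed, at most 10 in all, crops included, and the job is handed in when it is done.

```bash
mkdir -p pics; cat > h.py <<'E'
import numpy as np, cv2, pickle
from workcell import bot, hand, kinematics, get_obs, vision, hand_in
def snap(name, tag):
    c=vision.read_camera(name); pickle.dump(c,open(f'pics/{tag}.pkl','wb'))
    cv2.imwrite(f'pics/{tag}.png', c["frame"][:,:,::-1]); return c
def load(tag): return pickle.load(open(f'pics/{tag}.pkl','rb'))
def crop(tag,x0,y0,x1,y1,s,out):
    f=load(tag)["frame"][y0:y1,x0:x1,::-1]; cv2.imwrite(f'pics/{out}.png',cv2.resize(f,None,fx=s,fy=s,interpolation=cv2.INTER_CUBIC))
def proj(c,P):
    P=np.atleast_2d(P); V=np.array(c["view"]); q=P@V[:3,:3].T+V[:3,3]; q=q@np.array(c["intrinsics"]).T; return q[:,:2]/q[:,2:]
def ray(c,uv):
    V=np.array(c["view"]); R=V[:3,:3]; o=-R.T@V[:3,3]; d=R.T@np.linalg.inv(c["intrinsics"])@np.array([uv[0],uv[1],1.]); return o,d/np.linalg.norm(d)
def atz(c,uv,z):
    o,d=ray(c,uv); return o+d*(z-o[2])/d[2]
def tri(obs):
    A=np.zeros((3,3));b=np.zeros(3)
    for c,uv in obs:
        o,d=ray(c,uv); M=np.eye(3)-np.outer(d,d); A+=M; b+=M@o
    return np.linalg.solve(A,b)
E
python3 - <<'E'
from h import *
a=snap("scene","s0"); b=snap("top","t0"); 
im=np.hstack([cv2.imread('pics/s0.png'),cv2.imread('pics/t0.png')])
for c in (a,b): print(np.round(c["view"],3).tolist(), c["intrinsics"])
print(get_obs())
E
```

```text
[[0.708, -0.706, -0.013, -0.362], [-0.496, -0.484, -0.721, 0.324], [0.502, 0.517, -0.693, 0.725], [0.0, 0.0, 0.0, 1.0]] [[357.90925509   0.         251.23188314]
 [  0.         357.90925509 194.03155446]
 [  0.           0.           1.        ]]
[[-0.027, -1.0, 0.014, 0.035], [-0.998, 0.026, -0.065, 0.537], [0.065, -0.016, -0.998, 1.119], [0.0, 0.0, 0.0, 1.0]] [[348.49544048   0.         248.19601298]
 [  0.         348.49544048 185.22868971]
 [  0.           0.           1.        ]]
{'time_s': 0.1, 'joint_pos': array([ 1.16762677e+00,  3.53575783e-01,  1.63405753e+00,  2.35169579e-05,
        1.15520669e+00, -2.39244468e-03]), 'joint_vel': array([-0.00054254, -0.00124791, -0.00326448, -0.00068525,  0.00170305,
        0.00117766]), 'joint_efforts': array([-1.21013803e-03, -6.06351542e+01, -3.42819250e+01,  4.24739574e-05,
        3.97690965e-03, -5.08690528e-05]), 'position': array([0.24366327, 0.57510403, 0.24763964]), 'orientation': array([ 1.99054747e-01,  9.79988173e-01, -6.08731464e-04, -1.36139005e-04]), 'wrist_force': array([-0.5509743 ,  0.27224046,  0.70238892]), 'ft_torque': array([0.04293734, 0.04978732, 0.00058461]), 'grip_force': 0.0, 'gripper_width': 0.08548644227555555}
```

View pics/s0.png

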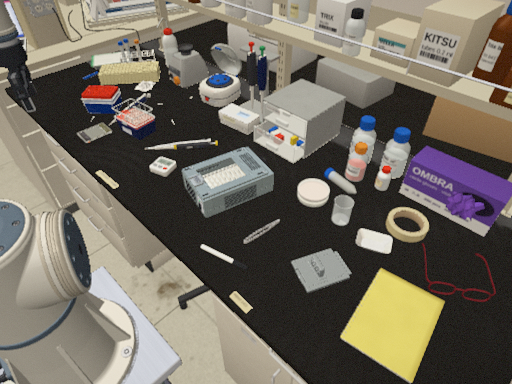

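View pics/t0.png

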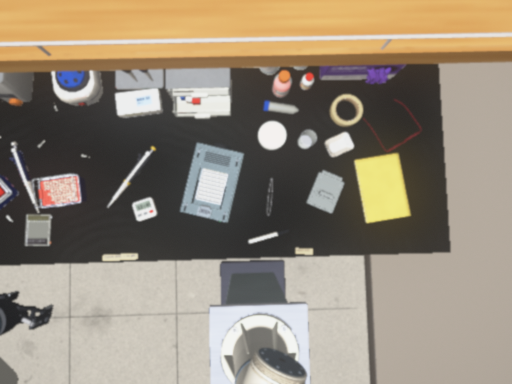

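```bash
python3 - <<'E'
from h import *
from scipy.spatial.transform import Rotation as R
t=load("t0")
print("cover",atz(t,(325,192),.01),"unit",atz(t,(212,183),.08))
def go(x,y,z,yaw):
    q=R.from_euler('z',yaw)*R.from_euler('x',np.pi)
    bot.reach([x,y,z],q.as_quat())
c=atz(t,(325,192),.01); u=atz(t,(212,183),.08)
go(c[0]-.06,c[1],.28,-1.87); snap("wrist","w1"); 
print(get_obs()["time_s"],get_obs()["joint_pos"]); 
go(u[0]-.06,u[1],.33,-1.87); w=snap("wrist","w2"); print(get_obs()["time_s"],get_obs()["position"],np.round(w["view"],3).tolist())
im=np.hstack([cv2.resize(cv2.imread(f'pics/{k}.png'),(400,300)) for k in("w1","w2")])
crop("t0",170,130,360,235,4,"t0c"); im=np.vstack([cv2.imread('pics/t0c.png')[:, :],np.zeros((1,760,3),np.uint8)])
E
```

```text
cover [ 0.50908756 -0.23092879  0.01      ] unit [0.54336353 0.13316614 0.08      ]
3.075 [-4.77082053e-01  1.33147209e-01  1.84924514e+00  1.23391038e-04
  1.15913919e+00  2.96259326e+00]
7.6833 [0.48335284 0.13309732 0.32998417] [[-0.956, 0.294, 0.0, 0.422], [0.28, 0.909, 0.308, -0.322], [0.09, 0.295, -0.951, 0.377], [0.0, 0.0, 0.0, 1.0]]
```

View pics/w1.png

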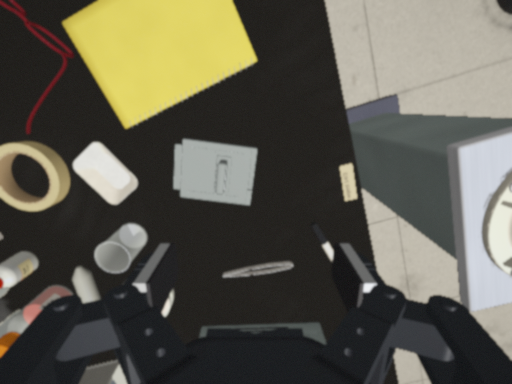

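View pics/w2.png

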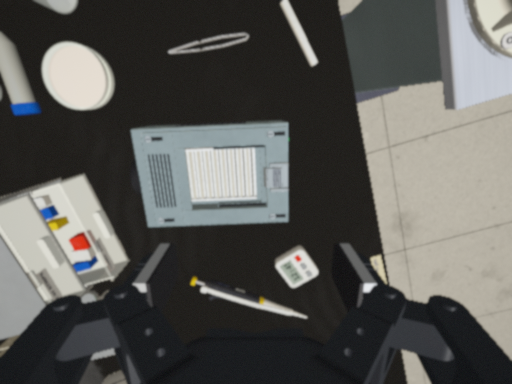

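```bash
cat >> h.py <<'E'
from scipy.spatial.transform import Rotation as R
def Q(yaw): return (R.from_euler('z',yaw)*R.from_euler('x',np.pi)).as_quat()
E
python3 - <<'E'
from h import *
bot.reach([.533,.15,.22],Q(-1.75)); snap("wrist","w3"); bot.reach([.50,-.215,.16],Q(-1.87)); snap("wrist","w4")
print(get_obs()["time_s"],get_obs()["joint_pos"])
w3,w4=load("w3"),load("w4"); 
print(proj(w3,[.543,.133,.08]),proj(w4,[.509,-.231,.01]))
E
python3 - <<'E'
import sys; sys.path.insert(0,'.')
from h import *
cv2.imwrite('pics/both.png',np.vstack([cv2.imread('pics/w3.png')[:300],cv2.imread('pics/w4.png')[:300]]))
E
```

```text
Traceback (most recent call last):
workcell.IKError: the arm cannot take that pose within its joint ranges
[ WARN:0@0.342] global loadsave.cpp:275 findDecoder imread_('pics/w4.png'): can't open/read file: check file path/integrity
Traceback (most recent call last):
TypeError: 'NoneType' object is not subscriptable
```

```bash
python3 - <<'E'
from h import *
bot.reach([.54,.11,.22],Q(1.39)); snap("wrist","w5"); bot.reach([.50,-.255,.16],Q(1.39)); snap("wrist","w4")
print(get_obs()["time_s"],get_obs()["joint_pos"])
w3,w4,w5=load("w3"),load("w4"),load("w5")
print(proj(w3,[.543,.133,.08]),proj(w5,[.543,.133,.08]),proj(w4,[.509,-.231,.01]))
p=lambda k,a,b:cv2.imread(f'pics/{k}.png')[a:b]
cv2.imwrite('pics/both.png',np.vstack([p("w5",0,300),p("w4",0,300)]))
E
```

```text
12.375 [-4.72474542e-01  3.56341030e-01  1.84995675e+00  3.26897100e-04
  9.34969664e-01 -2.93015806e-01]
[[241.05277376 171.83864116]] [[253.5084527  164.81253732]] [[258.67954259 161.66085763]]
```

View pics/both.png

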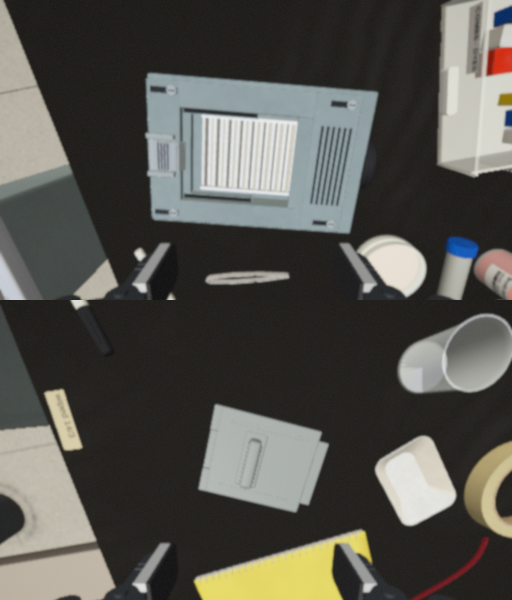

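```bash
python3 - <<'E'
from h import *
crop("w5",140,65,385,240,3.2,"w5c"); crop("w4",190,95,335,220,4.6,"w4c")
E
```

```text
(no output)
```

View pics/w5c.png

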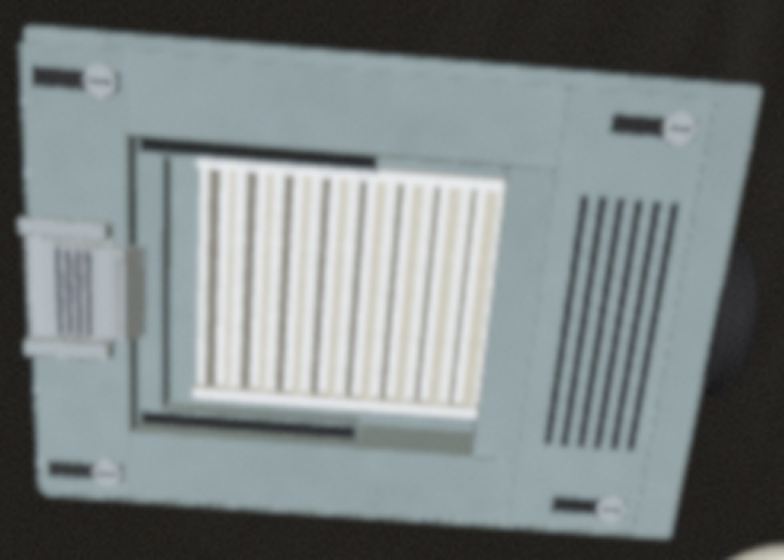

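View pics/w4c.png

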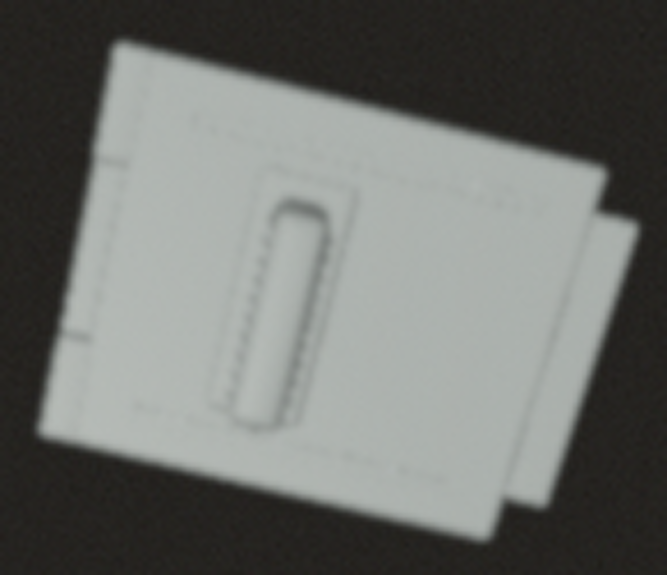

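```bash
cat > fit.py <<'E'
from h import *
from scipy.optimize import least_squares
w5,w4=load("w5"),load("w4")
U=np.array([[22,25],[764,87],[673,541],[40,497]])/3.2+[140,65]
C=np.array([[113,38],[607,170],[490,543],[38,437],[640,225],[547,509]])/4.6+[190,95]
MU=np.array([[-.11,.075,.08],[.11,.075,.08],[.11,-.075,.08],[-.11,-.075,.08]])
MC=np.array([[-.055,.045,.01],[.055,.045,.01],[.055,-.045,.01],[-.055,-.045,.01],[.067,.035,.004],[.067,-.035,.004]])
def T(p,M):
    c,s=np.cos(p[3]),np.sin(p[3]); return M@np.array([[c,s,0],[-s,c,0],[0,0,1]])+p[:3]
def fit(c,uv,M,p0,free=True):
    f=lambda p:(proj(c,T(p if free else [p[0],p[1],0,p[3]],M))-uv).ravel()
    r=least_squares(f,p0); return r.x,r.fun
if __name__=="__main__":
    for n,c,uv,M,p0 in (("unit",w5,U,MU,[.543,.133,0,-.3]),("cover",w4,C,MC,[.509,-.231,0,-.3])):
        for fr in (True,False):
            p,r=fit(c,uv,M,p0,fr); print(n,np.round(p,4),np.round(r,1))
        # second views: project and print with subpixel corners
        other=("w2","w3") if n=="unit" else ("w1",)
        obs=[[(c,uv[i])] for i in range(len(M))]
        for k in other:
            o=load(k); q=proj(o,T([p[0],p[1],0,p[3]],M)); g=cv2.cvtColor(o["frame"],cv2.COLOR_RGB2GRAY)
            s=cv2.cornerSubPix(g,q.astype(np.float32).reshape(-1,1,2).copy(),(5,5),(-1,-1),(3,50,.01)).reshape(-1,2)
            print(k,np.round(q,1).tolist(),np.round(s-q,1).tolist())
            for i in range(len(M)): obs[i].append((o,s[i]))
        print("heights",[round(float(tri(x)[2]),4) for x in obs])
        if n=="unit":
            B=np.array([[131,136],[132,428],[376,158],[355,432],[505,180],[475,415]])/3.2+[140,65]
            for b in B:
                for z in (.08,.0755,.07):
                    w=atz(w5,b,z)-[p[0],p[1],0]; cc,ss=np.cos(p[3]),np.sin(p[3])
                    print(z,np.round([cc*w[0]+ss*w[1],-ss*w[0]+cc*w[1]],4),end=' ')
                print()
            V=w5["view"]; print("cam",-V[:3,:3].T@V[:3,3])
E
python3 fit.py
```

```text
unit [ 0.5477  0.1352 -0.0051 -0.2557] [-0.3  0.   0.3 -0.1 -0.5  0.1  0.4  0. ]
unit [ 0.5477  0.1354  0.     -0.2557] [-2.5 -1.   2.7 -0.7  1.   1.9 -1.3  1.6]
w2 [[288.1, 222.8], [145.5, 228.4], [127.2, 128.9], [287.6, 121.9]] [[-0.1, -1.4], [1.9, -1.6], [2.7, 0.1], [0.5, -0.0]]
w3 [[331.0, 247.0], [133.5, 233.4], [123.6, 88.0], [357.0, 107.1]] [[0.6, -3.4], [3.0, -2.5], [4.1, 1.0], [-2.2, 0.5]]
heights [0.0738, 0.0748, 0.0758, 0.075]
0.08 [-0.0769  0.0464] 0.0755 [-0.0781  0.0463] 0.07 [-0.0795  0.0461] 
0.08 [-0.0773 -0.0457] 0.0755 [-0.0784 -0.0474] 0.07 [-0.0799 -0.0494] 
0.08 [-0.0038  0.0457] 0.0755 [-0.0038  0.0456] 0.07 [-0.0037  0.0454] 
0.08 [-0.0038 -0.0415] 0.0755 [-0.0037 -0.043 ] 0.07 [-0.0037 -0.045 ] 
0.08 [0.0355 0.0423] 0.0755 [0.0362 0.0422] 0.07 [0.0371 0.0419] 
0.08 [ 0.0351 -0.0325] 0.0755 [ 0.0358 -0.034 ] 0.07 [ 0.0366 -0.0357] 
cam [0.55391141 0.1882731  0.34760668]
cover [ 0.5085 -0.2304  0.0037 -0.4237] [ 0.   0.5  0.6 -0.  -0.  -0.  -0.4 -0.1 -0.  -0.1 -0.3 -0.3]
cover [ 0.5087 -0.2311  0.     -0.4239] [ 0.9  1.3 -0.   0.3 -0.3 -0.7  0.7 -0.6 -0.7  0.1 -0.7 -0.9]
w1 [[248.9, 204.2], [179.0, 195.9], [181.5, 137.9], [256.2, 147.5], [172.6, 187.8], [174.2, 143.2]] [[0.6, 0.9], [0.7, 0.6], [-0.1, 3.7], [0.8, 0.6], [0.2, 0.7], [0.4, 0.4]]
heights [0.0111, 0.0118, 0.0221, 0.0126, 0.0062, 0.0071]
```

```bash
cat >> h.py <<'E'
UP=np.array([.5477,.1353]); UY=-.2557
ZT=.033
def cpose(dx,dy,z,th,zt=None,off=-.0072):
    """cover origin at unit (dx+off, dy, z), tilt th (front up) -> TCP pose"""
    Rc=R.from_euler('z',UY)*R.from_euler('y',th)
    p=R.from_euler('z',UY).apply([dx+off,dy,z])+[UP[0],UP[1],0]
    t=p+Rc.apply([-.008,0,ZT if zt is None else zt])
    return t,(Rc*R.from_euler('z',np.pi/2)*R.from_euler('x',np.pi)).as_quat()
def cornerpose(cx,cz,th,shift=0,dy=0,lift=0,off=-.0072):
    """cover placed so that ledge lower edge (43,75.5) is at cover coords (cx,cz); then shifted along unit x / z"""
    o=np.array([.043,0,.0755])-R.from_euler('y',th).apply([cx,0,cz])
    return cpose(o[0]+shift,dy,o[2]+lift,th,off=off)
def ft(n=4):
    f=[]
    for _ in range(n): f.append(get_obs()["wrist_force"]); bot.dwell(.01)
    return R.from_euler('z',-UY).apply(np.mean(f,0))   # unit axes
E
cat > grasp.py <<'E'
from h import *
th=np.radians(20)
for s,l in ((-.014,.06),(-.014,0),(0,0)):
    t,q=cornerpose(.059,.0055,th,s,0,l); print(np.round(t,4),kinematics.solve_ik(t,q))
c=np.array([.5086,-.2308]); cy=-.4238
g=c+R.from_euler('z',cy).apply([-.008,0,0])[:2]
q=Q(cy+np.pi/2)
print(bot.tcp_to_tips)
hand.move_gripper(.045,60)
bot.reach([*g,.075],q); bot.servo_line([*g,ZT],velocity=.08)
print(get_obs()["position"],ft(),get_obs()["time_s"])
hand.move_gripper(.0,60)
o=get_obs(); print(o["gripper_width"],o["grip_force"],o["position"],ft())
bot.servo_line([*g,.18],velocity=.2)
print(ft(),get_obs()["time_s"],get_obs()["gripper_width"]); snap("wrist","w6")
E
python3 grasp.py
```

```text
[0.517  0.1433 0.1843] [0.17991656 0.45415282 1.68199098 0.14928069 1.32681223 0.37598291]
[0.517  0.1433 0.1243] [0.17991656 0.52745581 1.7183889  0.15438581 1.21837054 0.35863297]
[0.5305 0.1398 0.1243] [0.17079964 0.54376841 1.68862855 0.15054525 1.23274897 0.35328741]
0.017
[ 0.5012329  -0.22749921  0.03275047] [ 0.12877759  0.26940911 -0.00465254] 14.0083
0.011004916238695824 59.59358096122742 [ 0.50174095 -0.22767726  0.03354534] [-0.50466882  0.09216301  5.46812625]
[ 0.03402478  0.0369293  -1.38366769] 15.3583 0.010209488827562
```

```bash
sed -i 's/^ZT=.033$/ZT=.0335/' h.py; python3 - <<'E'
from h import *
th=np.radians(20)
t,q=cornerpose(.059,.0055,th,-.014,0,.05); bot.reach(t,q)
print(get_obs()["position"]-t,ft(),get_obs()["time_s"])
a=snap("wrist","w7"); b=snap("top","t7"); c=snap("scene","s7"); print(get_obs()["time_s"])
crop("s7",170,120,300,220,3.0,"a"); crop("t7",165,125,260,225,3.9,"b")
A=cv2.imread('pics/a.png');B=cv2.resize(cv2.imread('pics/b.png'),(285,300))
W=cv2.resize(cv2.imread('pics/w7.png')[60:384],None,fx=.9,fy=.9)
top=np.hstack([A,B]); im=np.zeros((600,800,3),np.uint8); im[:300,:top.shape[1]]=top; im[300:300+W.shape[0],:W.shape[1]]=W[:300]; cv2.imwrite('pics/m7.png',im)
E
```

```text
[ 1.39475224e-04 -9.97785922e-04 -7.63214177e-05] [ 0.28455417  0.23310229 -0.70380492] 16.825
16.975
```

View pics/m7.png

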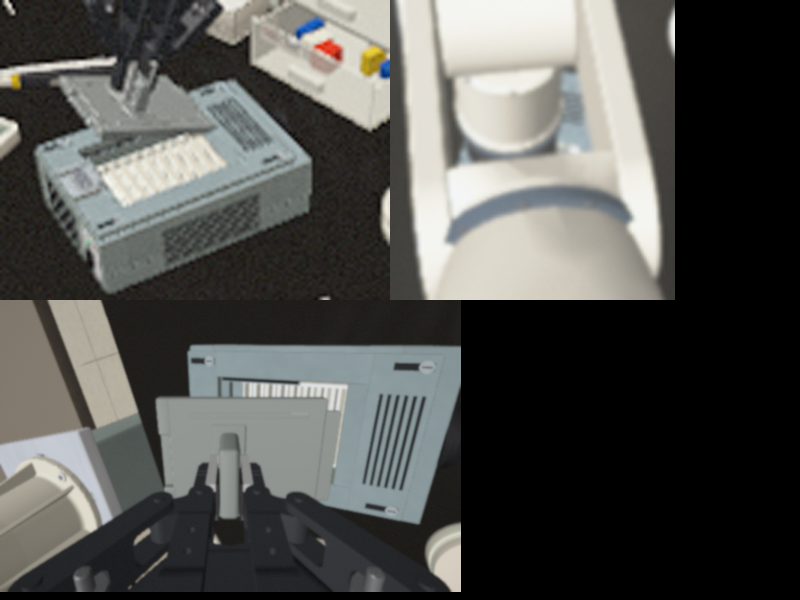

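```bash
python3 - <<'E'
from h import *
from fit import MC,MU,T
from scipy.optimize import least_squares
w=load("w7"); th=np.radians(20)
# actual TCP now
o=get_obs(); t,q=cornerpose(.059,.0055,th,-.014,0,.05); print("err now",np.round(o["position"]-t,4), o["time_s"])
Rc=R.from_euler('z',UY)*R.from_euler('y',th); org=t-Rc.apply([-.008,0,ZT])
g=cv2.cvtColor(w["frame"],cv2.COLOR_RGB2GRAY)
def sub(q): return cv2.cornerSubPix(g,q.astype(np.float32).reshape(-1,1,2).copy(),(4,4),(-1,-1),(3,50,.01)).reshape(-1,2)
q1=proj(w,Rc.apply(MC[[0,1,4]])+org); print(np.round(q1,1).tolist(),np.round(sub(q1)-q1,1).tolist())
M=MU.copy(); M[:,2]=.0755; q2=proj(w,T([*UP,0,UY],M)); print(np.round(q2,1).tolist(),np.round(sub(q2)-q2,1).tolist())
crop("w7",165,115,410,215,3.2,"w7c")
im=cv2.imread('pics/w7c.png')
for p in np.vstack([q1,q2]): cv2.circle(im,tuple(int(v) for v in (p-[165,115])*3.2),3,(0,0,255),-1)
cv2.imwrite('pics/w7d.png',im)
E
```

```text
err now [ 0.0002 -0.001   0.0001] 16.975
[[173.2, 167.5], [365.0, 167.5], [378.8, 181.5]] [[-0.5, 1.7], [0.5, 2.3], [1.7, 3.2]]Traceback (most recent call last):
  File "<stdin>", line 11, in <module>
  File "<stdin>", line 9, in sub
cv2.error: OpenCV(4.12.0) /io/opencv/modules/imgproc/src/cornersubpix.cpp:99: error: (-215:Assertion failed) Rect(0, 0, src.cols, src.rows).contains(cT) in function 'cornerSubPix'
```

```bash
cat >> h.py <<'E'
BIAS=np.zeros(3)
def line(t,q,v=.05,tries=1):
    """servo with correction of steady error of TCP"""
    global BIAS
    bot.servo_line(t+BIAS,q,velocity=v)
    for _ in range(tries):
        bot.dwell(.05); e=t-get_obs()["position"]
        if np.linalg.norm(e)<3e-4: break
        BIAS=BIAS+e; bot.servo_line(t+BIAS,q,velocity=.02)
E
python3 - <<'E'
import h; from h import *
from fit import MU,T
w=load("w7"); M=MU.copy(); M[:,2]=.0755; print(np.round(proj(w,T([*UP,0,UY],M)),1).tolist())
th=np.radians(20)
t,q=cornerpose(.059,.0055,th,-.014,0,.016); line(t,q,.06,2)
o=get_obs(); qa=R.from_quat(o["orientation"]); print(o["position"]-t,h.BIAS,ft(),o["time_s"], (R.from_quat(q).inv()*qa).as_rotvec())
s=snap("wrist","w8")
crop("w8",165,95,425,245,3.05,"w8c")
im=cv2.imread('pics/w8c.png')
Rc=R.from_euler('z',UY)*R.from_euler('y',th); org=o["position"]-Rc.apply([-.008,0,ZT])
# draw expected cover top outline (red) and opening outline at z=.08 (green)
def poly(P,col):
    u=((proj(s,P)-[165,95])*3.05).astype(int); cv2.polylines(im,[u.reshape(-1,1,2)],True,col,1)
poly(Rc.apply(np.array([[-.055,.045,.01],[.055,.045,.01],[.055,-.045,.01],[-.055,-.045,.01]]))+org,(0,0,255))
poly(T([*UP,0,UY],np.array([[x-.0072,y,.08] for x,y in((-.07,.0465),(.043,.0465),(.043,-.0465),(-.07,-.0465))])),(0,255,0))
poly(T([*UP,0,UY],M),(255,0,0))
cv2.imwrite('pics/w8d.png',im)
E
```

```text
[[209.8, 110.4], [526.7, 112.1], [467.0, 311.1], [217.1, 259.3]]
[1.70468891e-04 8.97389159e-05 1.64484581e-04] [0. 0. 0.] [ 0.12145053 -0.14133383 -1.45368426] 17.7417 [-2.17158168e-04  9.94462188e-05 -1.53533627e-04]
```

View pics/w8d.png

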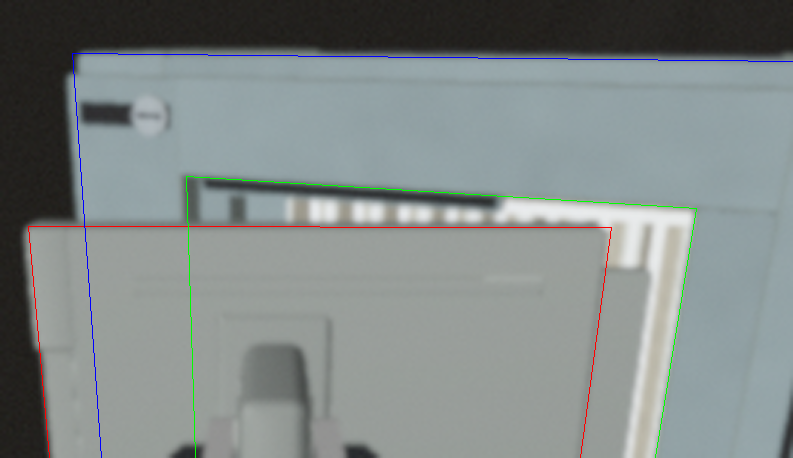

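```bash
python3 - <<'E'
from h import *
th=np.radians(20)
b=ft(); print(b,get_obs()["time_s"])
def step(s,l,v):
    t,q=cornerpose(.059,.0055,th,s,0,l); bot.servo_line(t,q,velocity=v); return ft(3)-b
ok=True
for l in (.008,.004,.002,0):
    f=step(-.014,l,.04); print(l,np.round(f,1))
    if np.linalg.norm(f)>5: ok=False; break
if ok:
    for s in (-.010,-.006,-.003,0,.001,.002,.003,.004,.005,.006):
        f=step(s,0,.04 if s<0 else .02); print(s,np.round(f,1),np.round(get_obs()["position"]-cornerpose(.059,.0055,th,s,0,0)[0],4))
        if np.linalg.norm(f)>4: break
print(get_obs()["time_s"])
E
```

```text
[-0.25278588 -0.00431897 -0.94411664] 17.8583
0.008 [-0.1 -0.4 -0.1]
0.004 [ 0.2 -0.2  0.2]
0.002 [ 0.5  0.3 -0.2]
0 [ 0.6  0.3 -0.1]
-0.01 [ 0.7 -0.4 -0.2] [ 0.0003 -0.      0.    ]
-0.006 [ 0.3 -0.6  0. ] [ 0.0002 -0.     -0.    ]
-0.003 [ 0.   0.1 -0.2] [ 0.0001 -0.      0.    ]
0 [ 0.2  0.1 -0.5] [ 0.0001 -0.     -0.    ]
0.001 [-0.7  0.2 -0.2] [ 0. -0. -0.]
0.002 [ 0.3  0.3 -0.5] [0. 0. 0.]
0.003 [-2.4  0.7  1.2] [-0.0005  0.0001 -0.    ]
0.004 [-5.7  0.7  3.3] [-0.0013  0.0003  0.0001]
21.3083
```

```bash
python3 - <<'E'
from h import *
t0=get_obs()["time_s"]; b=np.array([-.25,0,-.95])
for d in (18,14,10.5,8.5,7.5,6.5,5.5,4.5,3.5,2.5,1.5,.7,0):
    th=np.radians(d); t,q=cornerpose(.0565+.0045*np.sin(th),.0055,th)
    bot.servo_line(t,q,velocity=.04 if d>9 else .02); f=ft(3)-b; o=get_obs()
    print(d,np.round(f,1),np.round((o["position"]-t)*1e3,1),np.round(o["ft_torque"],2),round(o["time_s"],2))
    if np.linalg.norm(f)>20: break
E
```

```text
18 [0.9 0.1 0.4] [0.4 0.  0.2] [-0.05 -0.26 -0.02] 21.61
14 [ 0.9 -0.3 -0.1] [0.4 0.1 0.3] [-0.04 -0.14  0.02] 21.91
10.5 [ 0.4  0.3 -0.5] [0.6 0.1 0.3] [ 0.   -0.14  0.04] 22.19
8.5 [ 0.7 -0.1  0. ] [0.7 0.  0.2] [-0.05 -0.15  0.05] 22.49
7.5 [ 0.5 -0.4  0.2] [ 0.3 -0.   0.1] [ 0.   -0.08 -0.05] 22.77
6.5 [ 1.2  0.  -0.7] [0.3 0.1 0.2] [-0.03 -0.17 -0.03] 23.04
5.5 [3.7 0.3 0.9] [0.7 0.1 0.3] [-0.08 -0.65 -0.03] 23.32
4.5 [4.3 0.6 2.2] [0.6 0.2 0.3] [-0.   -0.77 -0.08] 23.59
3.5 [ 5.9  0.9 -0.4] [0.4 0.1 0. ] [ 0.01 -1.07 -0.03] 23.87
2.5 [ 6.1  0.9 -1.4] [ 0.2  0.1 -0.1] [-0.06 -1.07 -0.05] 24.14
1.5 [ 5.6  0.8 -1.7] [ 0.1  0.1 -0. ] [-0.03 -0.99 -0.07] 24.42
0.7 [ 0.  -0.6  0.8] [-1.3 -0.2 -0.4] [-0.08  0.05  0.01] 24.69
0 [-1.6 -1.1  6.1] [-0.8 -0.1  0. ] [-0.09  0.35  0.02] 24.97
```

```bash
python3 - <<'E'
from h import *
b=np.array([-.25,0,-.95])
for l in (-.0006,-.0012,-.0018):
    t,q=cpose(-.0135,0,.07+l,0); bot.servo_line(t,q,velocity=.01); bot.dwell(.1); f=ft(3)-b; o=get_obs()
    print(l,np.round(f,1),np.round((o["position"]-t)*1e3,1),np.round(o["ft_torque"],2),"cover z",round(o["position"][2]-ZT,4))
    if f[2]>11: break
t,q=cpose(-.0135,0,.07,0); bot.servo_line(t,q,velocity=.01); print(ft(3)-b)
hand.move_gripper(.034); print(get_obs()["gripper_width"],ft(3),get_obs()["time_s"])
bot.servo_line(t+[0,0,.08],q,velocity=.15); print(ft(3),get_obs()["time_s"])
u=R.from_euler('z',UY).apply([-.01,-.02,0])
bot.reach([UP[0]+u[0],UP[1]+u[1],.22],Q(UY+np.pi/2)); s=snap("wrist","w9"); print(get_obs()["time_s"])
crop("w9",130,50,390,245,3.05,"w9c"); im=cv2.imread('pics/w9c.png')
from fit import T,MC
P=T([*(UP+R.from_euler('z',UY).apply([-.0207,0,0])[:2]),.07,UY],MC[:4])
cv2.polylines(im,[((proj(s,P)-[130,50])*3.05).astype(int).reshape(-1,1,2)],True,(0,0,255),1); cv2.imwrite('pics/w9d.png',im)
E
```

```text
-0.0006 [-4.4 -3.  14.1] [-0.8 -0.1  0.6] [-0.22  0.81 -0.05] cover z 0.07
[-2.13288765 -1.32640542  6.38623359]
0.034098681106311805 [0.06804951 0.18227355 0.48966546] 25.9917
[ 0.10007922 -0.14553979 -0.64417104] 26.7
27.05
```

View pics/w9d.png

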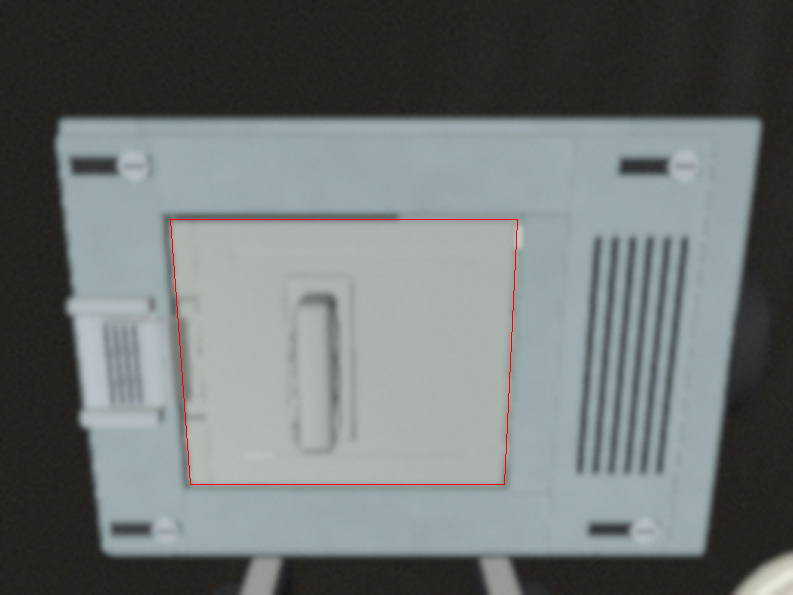

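```bash
python3 - <<'E'
from h import *
def ux(k,uv,s,o,z):
    w=atz(load(k),np.array(uv)/s+o,z); return np.round(1e3*R.from_euler('z',-UY).apply([w[0]-UP[0],w[1]-UP[1],0])[0],1)
for k,pts,s,o in (("w5",[(118,290),(145,292)],3.2,[140,65]),("w9",[(160,358),(180,358),(190,358)],3.05,[130,50])):
    for p in pts: print(k,p,ux(k,p,s,o,.088),ux(k,p,s,o,.0765))
def row(k,p0,p1):
    g=cv2.cvtColor(load(k)["frame"],cv2.COLOR_RGB2GRAY); n=26
    m=np.linspace(p0,p1,n).astype(np.float32); v=cv2.remap(g,m[:,0].copy().reshape(1,-1),m[:,1].copy().reshape(1,-1),1)[0]
    print(k,[(float(ux(k,m[i],1,[0,0],.08)),int(v[i])) for i in range(n)])
row("w5",np.array([80,285])/3.2+[140,65],np.array([180,291])/3.2+[140,65])
row("w9",np.array([120,352])/3.05+[130,50],np.array([215,362])/3.05+[130,50])
E
```

```text
w5 (118, 290) -79.1 -82.3
w5 (145, 292) -70.9 -73.8
w9 (160, 358) -80.5 -83.6
w9 (180, 358) -74.0 -76.9
w9 (190, 358) -70.8 -73.5
w5 [(-93.2, 135), (-91.9, 139), (-90.7, 140), (-89.4, 164), (-88.2, 178), (-86.9, 182), (-85.7, 182), (-84.4, 180), (-83.2, 174), (-82.0, 167), (-80.7, 163), (-79.5, 143), (-78.2, 117), (-77.0, 114), (-75.7, 115), (-74.5, 119), (-73.2, 137), (-72.0, 154), (-70.7, 158), (-69.5, 153), (-68.2, 131), (-67.0, 106), (-65.7, 125), (-64.5, 153), (-63.2, 164), (-62.0, 164)]
w9 [(-95.8, 142), (-94.5, 140), (-93.3, 141), (-92.0, 148), (-90.8, 144), (-89.5, 165), (-88.3, 183), (-87.0, 187), (-85.8, 189), (-84.5, 186), (-83.3, 181), (-82.0, 174), (-80.8, 168), (-79.5, 150), (-78.2, 127), (-77.0, 120), (-75.7, 121), (-74.5, 132), (-73.2, 156), (-72.0, 175), (-70.7, 180), (-69.5, 182), (-68.2, 182), (-66.9, 180), (-65.7, 180), (-64.4, 180)]
```

```bash
python3 -c "
from h import *
print(get_obs()['time_s'],get_obs()['wrist_force']); print(hand_in())"
```

```text
27.05 [-0.89276141 -0.13794233  0.1227048 ]
the job is handed in; nothing more can be done
None
```

The cover is back on and the job is handed in: the lip is hooked under the ledge, the cover is flush, and the catch has sprung back over the tab (confirmed in the last wrist-camera image). Measured force on the unit peaked at about 15 N, and it took 27 s of the 45 s allowed.

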